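Make up a spit counterweight on the spring scale

TASK

Make up the counterweight for the rotisserie spit: take the iron rings from the board one at a time and thread each over the brass post of the spring scale, flat down on the pan or on the ring below, until the pan's pointer stands in the green band. Stop as soon as it is there, pick up no further ring and leave the spare ones on the board. Lower the rings gently: do not drop them, press the scale hard or push its pan down to the bottom, and leave the other things on the counter where they are.

Things in the scene. Friction and masses are not known exactly. Their poses are not given: they have to be found in the camera images.
- scale: spring scale, fixed to the counter: red housing 150 x 150 x 85 mm high; origin at the centre of its underside, z up, x towards its white dial face. Above it a flat round aluminium pan (100 mm in diameter, no rim) moves straight up and down. A pointer with an orange tip hangs from the pan over the dial: green band from 22 to 39 mm of sinking, black below.
- pan_centre (a point): centre of the pan's flat top; sinks with it (145 mm over the counter when empty). A brass post, 16 mm thick, rounded top edge, stands 60 mm over the pan, its axis 7 mm off this point in a direction that is not measured and differs every time; it stays there. Feel for it: a ring resting on the post's top pushes the pan down, and the pan springs up when the hole finds the post.
- pan (a joint): how far the pan has sunk, m: 0 empty, 0.022 where the green band starts, 0.050 at the bottom stop. Spring rate 237 N/m (9 to 15 mm for each ring), settles in about half a second. Two or three rings are needed.
- board: wooden board lying on the counter, fixed, 220 x 190 x 12 mm; origin at the centre of its underside, x along its 220 mm side. The rings lie on it in two rows of two, about 116 mm apart along its x and 90 mm along its y, so fingers closing along its x have most room.
- ring_a: cast-iron counterweight ring lying flat, dark, 60 mm outside diameter, 16 mm high, round hole 20 mm in diameter; origin at the centre of its underside, z up. The four look alike but weigh 0.21 to 0.37 kg each (unmarked). At the start it lies on the board, more than 80 mm from the next ring's centre.
- ring_b: cast-iron counterweight ring lying flat, dark, 60 mm outside diameter, 16 mm high, round hole 20 mm in diameter; origin at the centre of its underside, z up. The four look alike but weigh 0.21 to 0.37 kg each (unmarked). At the start it lies on the board, more than 80 mm from the next ring's centre.
- ring_c: cast-iron counterweight ring lying flat, dark, 60 mm outside diameter, 16 mm high, round hole 20 mm in diameter; origin at the centre of its underside, z up. The four look alike but weigh 0.21 to 0.37 kg each (unmarked). At the start it lies on the board, more than 80 mm from the next ring's centre.
- ring_d: cast-iron counterweight ring lying flat, dark, 60 mm outside diameter, 16 mm high, round hole 20 mm in diameter; origin at the centre of its underside, z up. The four look alike but weigh 0.21 to 0.37 kg each (unmarked). At the start it lies on the board, more than 80 mm from the next ring's centre.
- funnel: bystander: yellow plastic funnel standing mouth down, 100 mm wide, 108 mm high; origin under its centre
- brush: bystander: steel grill brush with wooden handle, 260 mm long, 32 mm high, handle along -x; origin under the head
- ramekin: bystander: clear glass ramekin, 72 mm wide, 45 mm high, between the board and the scale; origin under its centre
- spatula: bystander: orange silicone spatula lying flat along its x
- mill: bystander: dark wooden pepper mill, 56 mm wide, 153 mm high; origin under its centre
- jar: bystander: amber spice jar, 60 mm wide, 90 mm high; origin under its centre
Not all that is in view belongs to the job. What is shaped like the scale but blue is not meant.

How it is judged:
By the outcome, as a careful person would: the job done as asked, in the order asked, and still so for the second after the job is handed in, with the robot touching nothing.
It also fails if it takes over 72 s, if anything falls off the work surface, if the arm or the gripper's body presses on something with over 40 N, if the wrist force passes 120 N, or if a joint passes its speed limit or range.

ROBOT

A 7-joint arm with a two-finger parallel gripper is mounted at the origin on the work surface. World frame = base frame: x ahead of the robot, y to its left, z up, the work surface at z = 0. Lengths are in m, angles in degrees, forces in N, time in s.
With the tool pointing down it reaches from about 0.425 to 0.875 m from the base axis. Payload 8.4 kg.
Tool frame: the origin (TCP) lies on the centre line of the jaws, within the pads' length; the fingertips stand env.tcp_to_tips ahead of it and the grasp point (between the pads) lies 8 mm behind it (env.tcp_to_tips is the distance from the TCP to the fingertips, in m); z points along the fingers, y is the line along which they close (so a half turn about z gives the same grasp; the last joint's range is limited). The gripper opens to 87 mm and grips with 3 to 60 N. Pads are 19 mm wide; open, the fingers measure 117 mm over their backs; the gripper's body (75 mm by 190 mm) begins 51 mm behind the grasp point.
Start: joints at [-80.684, 19.091, 2.286, 83.961, -0.768, 76.965, -3.352], TCP at [0.168, 0.628, 0.234] pointing down, gripper open.
Joint ranges: [-147.57, 147.57], [-21.85, 119.76], [-74.77, 79.35], [14.55, 137.4], [-85.83, 265.84], [4.83, 119.75], [-152.11, 152.11]. Speed limits (degrees/s): [127.2, 127.2, 159.86, 159.86, 180, 180, 180].

INTERFACE

Orientations are given as [roll, pitch, yaw] about the fixed x, y, z axes, in that order (R = Rz(yaw) Ry(pitch) Rx(roll)).
In Python, from plant import env, optics, nets gives the robot as it stands.
- The arm moves only by the shell command python3 -m handwheel 'ROWS' [FORCE]. ROWS is JSON, a list of rows, each an object of numbers: "grip": the gripper command: -1 is shut, 1 is fully open, values between are in proportion; "x", "y", "z": the shift along the tool's x, y, z in cm; "ax", "ay", "az": the turn, a rotation vector about the tool's x, y, z in degrees. In form: [{"grip": .., "x": .., "y": .., "z": .., "ax": .., "ay": .., "az": ..}, ...]. A call has 1 to 12 rows; each row shifts and turns the commanded pose from where the row before left it, along the tool's axes as they then stand; what a row does not reach is not made up. A row lasts 1/12 s, in which the tool goes at most 41.7 mm and 7.16 degrees, less where a joint would pass 70% of its speed; a pose out of reach is approached as far as the arm can. A call is refused whole if a number of a shift passes 4.17 or a number of a turn 7.16, either way. A call with a gripper value outside its range is refused whole. The fingers move at their own pace and stop on an object; FORCE is the grip in N (left out, the last holds). Time passes only in rows, so rows that do not move let the fingers close. It gives the time, the measured TCP pose, the force, the opening and the grip force at its end, in the units of the state.
- env.get_state(): the state, without advancing time (a new reading comes with each control period).
- optics.grab_frame(name): name is "scene" or "top" or "wrist"; returns (picture, depth): 480x640x3 uint8, blue, green, red; 480x640 float32, m along the optical axis (not along the pixel's ray), 0 where there is no reading.
- optics.calibration(name): a dict with "fx", "fy", "cx", "cy" (pixels), "distortion" ([k1, k2, p1, p2, k3] as OpenCV has them; the pictures are not rectified), "R" (3x3) and "t" (3): a world point X has camera coordinates R X + t. Camera axes: x right, y down, z forward; pixel columns grow to the right and rows downward; lengths in m; the calibration is good to about 2 mm. A picture is of the moment at which its call begins: read the wrist's pose just before it. calibration takes no time and is no camera call; for the wrist camera it gives the pose at the moment of the call.
- env.finish_job(): hands the job in; it is judged then, once.
Trained networks look in the newest picture that a camera, given by its name, has taken for a name from the list of things; names that differ only in an ending like _2 or _b are one class to them, and where a whole thing is asked for, a point or a joint stands for the part that bears it (a point fixed in the world has none). Each returns a list of dicts, best first, with "conf" (0 to 1); they miss things now and then, are a little off and sometimes report something else, mostly with a low value. They report only what shows in the picture. A call takes as long as a camera call. They do not tell look-alikes from the thing itself.
- nets.cut_out(camera, target): "pixels" (480x640 bool, what is visible of it) and "extent" ([left, top, right, bottom] in pixels, round what is visible of it).
The state is a dict: "time_s": time; "q": joint angles; "qvel": joint speeds; "joint_torque": joint torques, N m; "position": TCP position; "eef_rot": TCP orientation; "wrist_force": force on the tool from outside, world axes, zero at the start; "ft_torque": the same for the moment, N m; "gripper_width": finger opening in m; "finger_force": force on a finger pad.
Only numpy, scipy, OpenCV 4.12 (cv2) and the standard library are available. Lean on these libraries where they do the work, as an engineer would, in place of code of your own. Each camera call takes 0.05 s, during which the arm holds its last target. There are 200 camera calls.

## Working session

There is one attempt and no reset: what is moved stays moved. The work goes in short steps, Python scripts to look and compute and a shell command to move; the robot and the scene stay as the last step left them, time stands still between calls to the robot, and variables do not carry over. Pictures are saved under pics/ and viewed, at most 10 in all, crops included, and the job is handed in when it is done.

```bash
ls && mkdir -p pics
cat > h.py <<'E'
import numpy as np, cv2
from plant import env, optics, nets
from scipy.spatial.transform import Rotation as Ro
def cloud(name,depth,cal=None):
    c=cal or optics.calibration(name)
    K=np.array([[c['fx'],0,c['cx']],[0,c['fy'],c['cy']],[0,0,1.]])
    v,u=np.mgrid[0:480,0:640]
    p=cv2.undistortPoints(np.stack([u.ravel(),v.ravel()],1).astype(float)[:,None],K,np.array(c['distortion'],float))[:,0]
    X=np.c_[p,np.ones(len(p))]*depth.ravel()[:,None]
    W=(X-np.array(c['t']))@np.array(c['R'])
    W[depth.ravel()<=0]=np.nan
    return W.reshape(480,640,3)
E
python3 - <<'E'
from h import *
s=env.get_state();print(s, env.tcp_to_tips)
for n in ['scene','top']:
    im,d=optics.grab_frame(n);cv2.imwrite(f'pics/{n}0.png',im);np.save(f'{n}_d.npy',d)
    W=cloud(n,d)
    for t in ['scale','board','ring_a','ramekin','pan_centre']:
        for r in nets.cut_out(n,t):
            m=r['pixels'];print(n,t,round(r['conf'],2),np.round(r['extent']),np.round(np.nanmedian(W[m],0),3),m.sum())
E
```

```text
pics
{'time_s': 0.0, 'q': array([-80.68362085,  19.13113125,   2.2851638 ,  84.01247229,
        -0.76734593,  76.96482111,  -3.35225223]), 'qvel': array([-0.04358924,  0.11330265,  0.0376439 , -0.06524316,  0.01999166,
        0.10584403, -0.02977578]), 'joint_torque': array([ 2.82743968e-04, -6.56359363e+01,  1.33544192e+00, -4.03804564e+01,
       -5.96361863e-02,  4.47785994e-02,  1.62364968e-04]), 'position': array([0.16815122, 0.62739791, 0.2326544 ]), 'eef_rot': array([-1.79907070e+02,  6.89908201e-03,  1.64997994e+02]), 'wrist_force': array([-0.42092867,  0.20837947, -0.50316844]), 'ft_torque': array([-0.02465283, -0.04357327,  0.02754912]), 'finger_force': 0.0, 'gripper_width': 0.0869066819425305} 0.011
scene scale 0.68 [375. 178. 447. 264.] [0.585 0.236 0.084] 4425
scene board 0.58 [191. 264. 311. 360.] [ 0.576 -0.202  0.012] 4132
scene ring_a 0.91 [203. 286. 230. 307.] [ 0.513 -0.25   0.028] 511
scene ring_a 0.7 [231. 316. 256. 341.] [ 0.631 -0.238  0.028] 570
scene ring_a 0.64 [244. 269. 266. 294.] [ 0.505 -0.158  0.028] 416
scene ring_a 0.64 [265. 297. 291. 316.] [ 0.617
[... 296 characters left out ...]
 0.94 [194. 203. 264. 275.] [0.545 0.242 0.086] 3475
top scale 0.88 [154. 293. 230. 374.] [0.302 0.333 0.086] 3579
top board 0.58 [357. 198. 433. 275.] [ 0.559 -0.197  0.012] 3934
top ring_a 0.71 [365. 206. 387. 229.] [ 0.61  -0.145  0.027] 353
top ring_a 0.6 [367. 248. 389. 274.] [ 0.499 -0.157  0.027] 350
top ramekin 0.56 [307. 206. 332. 229.] [0.626 0.004 0.008] 474
top ramekin 0.44 [202. 202. 239. 253.] [0.553 0.256 0.144] 1219
top pan_centre 0.9 [162. 301. 210. 354.] [0.304 0.344 0.145] 1288
top pan_centre 0.71 [201. 207. 240. 253.] [0.553 0.255 0.144] 1230
top pan_centre 0.47 [217. 158. 241. 183.] [0.733 0.255 0.086] 489
top pan_centre 0.3 [195. 200. 264. 273.] [0.545 0.242 0.086] 3427
```

View pics/scene0.png

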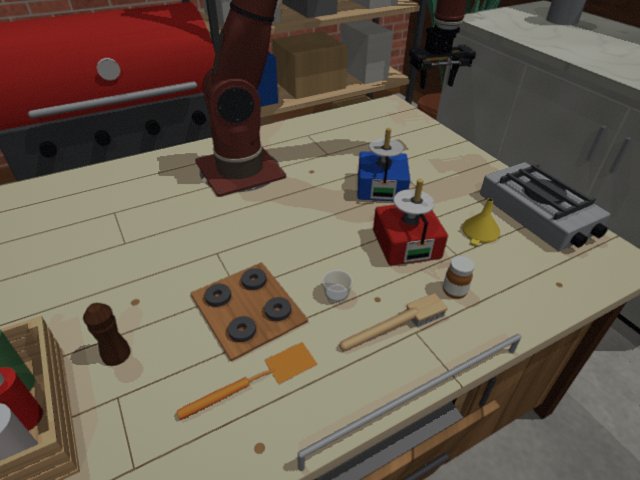

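View pics/top0.png

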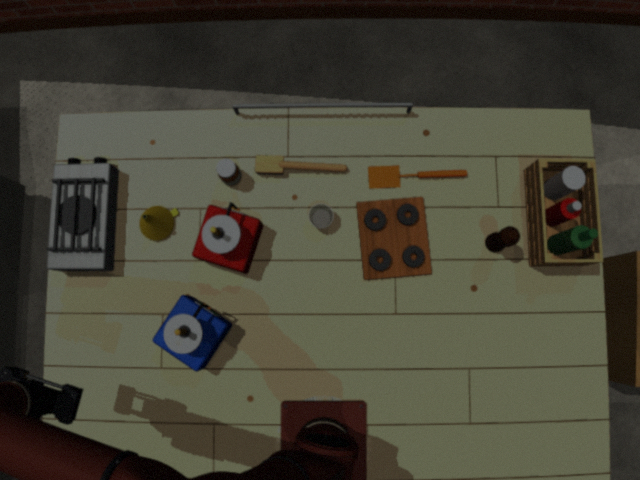

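Run:
```python
from h import *
im=cv2.imread('pics/scene0.png')
a=cv2.resize(im[115:275,350:470],None,fx=3.5,fy=3.5,interpolation=cv2.INTER_CUBIC)
b=cv2.resize(cv2.imread('pics/top0.png')[190:380,140:270],(380,560),interpolation=cv2.INTER_CUBIC)
a=cv2.resize(a,(420,560));cv2.imwrite('pics/crop1.png',np.hstack([a,b]))
for n in ['scene','top']:
    d=np.load(f'{n}_d.npy');W=cloud(n,d);im=cv2.imread(f'pics/{n}0.png')
    z=W[...,2]
    print(n)
    def blobs(m,lab,mn=40):
        k,L,st,_=cv2.connectedComponentsWithStats(m.astype(np.uint8))
        for i in range(1,k):
            if st[i,4]>=mn:
                P=W[L==i][:,:2].astype(np.float32);c,r=cv2.minEnclosingCircle(P)
                print(lab,st[i],np.round(P.mean(0),4),'circ',np.round(c,4),round(r,4), 'z',np.round(np.median(z[L==i]),4), cv2.minAreaRect(P))
    x,y=W[...,0],W[...,1]
    bd=(abs(x-.56)<.16)&(abs(y+.2)<.15)
    blobs(bd&(z>.023)&(z<.034),'ring')
    blobs(bd&(z>.008)&(z<.034),'board',500)
    sc=(abs(x-.56)<.15)&(abs(y-.25)<.11)
    blobs(sc&(z>.138)&(z<.152),'pan')
    blobs(sc&(z>.075)&(z<.096),'housing')
    blobs(sc&(z>.16),'post',3)
```

```text
scene
ring [241 268  25  20 355] [ 0.5016 -0.1579] circ [ 0.5006 -0.1582] 0.0309 z 0.0283 ((0.4998253285884857, -0.15715570747852325), (0.05698021501302719, 0.057604845613241196), 66.6865005493164)
ring [204 283  27  22 396] [ 0.51   -0.2502] circ [ 0.5076 -0.2502] 0.031 z 0.0283 ((0.5085712671279907, -0.24922384321689606), (0.05832690745592117, 0.060399048030376434), 74.6055908203125)
ring [264 297  27  21 415] [ 0.613  -0.1466] circ [ 0.6112 -0.1455] 0.0308 z 0.0284 ((0.6117528080940247, -0.14574873447418213), (0.05801625922322273, 0.05736449733376503), 66.53134155273438)
ring [227 316  29  24 490] [ 0.6274 -0.2371] circ [ 0.626  -0.2363] 0.0307 z 0.0284 ((0.6260433793067932, -0.23673373460769653), (0.057645779103040695, 0.05977923795580864), 54.407928466796875)
board [ 190  262  118   98 6252] [ 0.5751 -0.2035] circ [ 0.5614 -0.1985] 0.1451 z 0.0134 ((0.5621587634086609, -0.19878727197647095), (0.2226337045431137, 0.18983139097690582), 4.6522650718688965)
pan [394 189  41  36 781] [0.5633 0.2532] circ [0.5723 0.2545] 0.0696 z 0.1451 ((0.5643469095230103, 0.2484668791294098), (0.09
[... 1281 characters left out ...]
.199 ] 0.1418 z 0.0134 ((0.561842679977417, -0.19711413979530334), (0.22061553597450256, 0.1892186552286148), 4.941534519195557)
pan [ 202  202   38   51 1130] [0.555  0.2562] circ [0.5701 0.2526] 0.0679 z 0.1444 ((0.5612013936042786, 0.24849459528923035), (0.0981387197971344, 0.12270394712686539), 41.04021072387695)
housing [ 192  205   68   67 1868] [0.5445 0.247 ] circ [0.5529 0.2579] 0.1015 z 0.0838 ((0.5572236180305481, 0.25561171770095825), (0.14872127771377563, 0.15992139279842377), 72.60369110107422)
post [210 226  10   9  57] [0.5529 0.2633] circ [0.5543 0.2655] 0.0088 z 0.2002 ((0.5537534356117249, 0.2648029029369354), (0.014361333101987839, 0.01494396198540926), 73.20814514160156)
```

View pics/crop1.png

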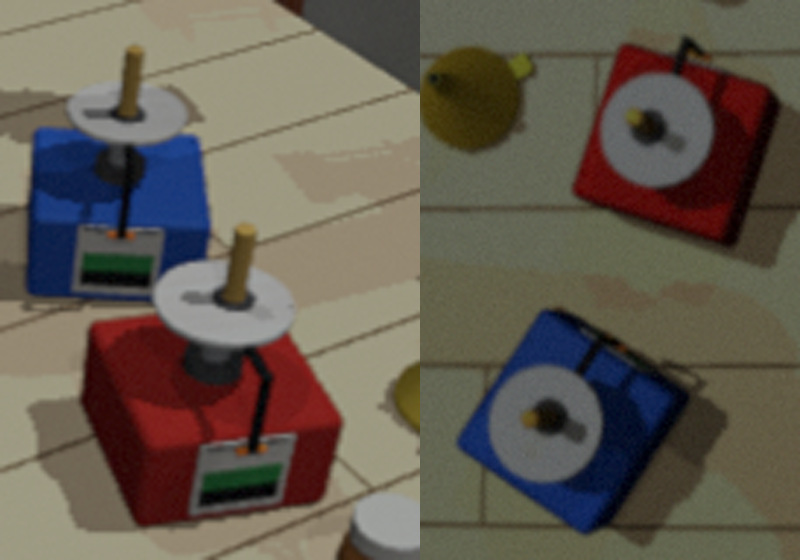

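Run:
```python
from h import *
from scipy.optimize import least_squares
for n in ['scene','top']:
    d=np.load(f'{n}_d.npy');W=cloud(n,d);x,y,z=np.moveaxis(W,2,0)
    m=((abs(x-.56)<.15)&(abs(y-.25)<.11)&(z>.138)&(z<.152)).astype(np.uint8)
    c=max(cv2.findContours(m,cv2.RETR_EXTERNAL,cv2.CHAIN_APPROX_NONE)[0],key=len)[:,0]
    P=W[c[:,1],c[:,0],:2]
    r=least_squares(lambda p:np.hypot(*(P-p).T)-.049,[.555,.255],loss='soft_l1',f_scale=.0015)
    print(n,'pan',r.x, np.median(abs(r.fun)))
    t=(abs(x-.556)<.03)&(abs(y-.265)<.03)&(z>.165)&(z<.212)
    P=W[t];print('post top z',np.percentile(P[:,2],[5,50,95]))
    for lo in (.165,.18,.195,.2025): 
        q=P[(P[:,2]>lo)&(P[:,2]<lo+.015)]; 
        r=least_squares(lambda p:np.hypot(*(q[:,:2]-p).T)-.008,[.556,.265],loss='soft_l1',f_scale=.001); print(lo,len(q),r.x,q[:,:2].mean(0))
```

```text
scene pan [0.55758174 0.25678043] 0.003060966137818911
post top z [0.16746483 0.18878904 0.20462447]
0.165 34 [0.55585712 0.26635721] [0.55997746 0.26198051]
0.18 35 [0.55565969 0.26583915] [0.56040094 0.26215931]
0.195 38 [0.55547901 0.26721795] [0.55854992 0.26402905]
0.2025 17 [0.55386097 0.2634743 ] [0.55743777 0.26578858]
top pan [0.55441119 0.25753981] 0.001523080339378799
post top z [0.16986539 0.20091348 0.206957  ]
0.165 8 [0.55472625 0.26670543] [0.5509936  0.26108863]
0.18 13 [0.55471966 0.26627272] [0.55098508 0.26120364]
0.195 33 [0.55497691 0.26970015] [0.55409274 0.26492699]
0.2025 23 [0.55457249 0.27082679] [0.55411946 0.26459018]
```

The red scale at scene (410,235) / top (228,238) is the one meant. The blue look-alike at scene (385,175) / top (190,333) isn't. The red post is at about (0.555, 0.266). First I raise the tool and turn it.

```bash
cat >> h.py <<'E'
def go(x,y,z,yaw=None,s=None):
    s=s or env.get_state(); p=s['position']; R=Ro.from_euler('xyz',s['eef_rot'],degrees=True)
    d=R.inv().apply(np.array([x,y,z])-p)*100
    print('t',round(s['time_s'],2),'pos',np.round(p,4),'rot',np.round(s['eef_rot'],2),'w',round(s['gripper_width'],4),'F',np.round(s['wrist_force'],2))
    print('shift cm',np.round(d,2),'dist',round(np.linalg.norm(d),2),'az',None if yaw is None else round(-(yaw-s['eef_rot'][2]),2))
E
python3 -m handwheel '[{"grip":1,"az":7,"z":-1},{"grip":1,"az":7,"z":-1},{"grip":1,"az":7,"z":-1},{"grip":1,"az":7,"z":-1},{"grip":1,"az":7,"z":-1},{"grip":1,"az":7,"z":-1},{"grip":1,"az":7,"z":-1},{"grip":1,"az":7,"z":-1},{"grip":1,"az":7,"z":-1},{"grip":1,"az":7,"z":-1}]' 40
python3 -c "
from h import *
go(.611,-.1455,.15,95)"
```

```text
t 0.6 pos [0.1682 0.6278 0.2336] rot [-180.   -0.  165.] w 0.0876 F [ 0.38  0.13 -0.03]
shift cm [-62.78 -63.24   8.36] dist 89.5 az 70.0$[0]: bad value
```

```bash
python3 -m handwheel '[{"grip":1.0,"x":0.0,"y":0.0,"z":-1.0,"ax":0.0,"ay":0.0,"az":7.0}]' 40
```

```text
time_s: 0.68
position: [0.168, 0.6269, 0.2417]
eef_rot: [-179.8, 0.0, 158.1]
wrist_force: [-0.8, -0.1, -0.7]
gripper_width: 0.0872
finger_force: 0.0
```

```bash
python3 -m handwheel '[{"grip":1,"x":0,"y":0,"z":-1,"ax":0,"ay":0,"az":7}]'
```

```text
time_s: 0.77
position: [0.1682, 0.6274, 0.2531]
eef_rot: [-179.9, 0.0, 150.7]
wrist_force: [-0.7, 1.4, -0.1]
gripper_width: 0.087
finger_force: 0.0
```

```bash
python3 -m handwheel '[{"grip":1,"x":0,"y":0,"z":-1,"ax":0,"ay":0,"az":7},{"grip":1,"x":0,"y":0,"z":-1,"ax":0,"ay":0,"az":7},{"grip":1,"x":0,"y":0,"z":-1,"ax":0,"ay":0,"az":7},{"grip":1,"x":0,"y":0,"z":-1,"ax":0,"ay":0,"az":7},{"grip":1,"x":0,"y":0,"z":-1,"ax":0,"ay":0,"az":7},{"grip":1,"x":0,"y":0,"z":-1,"ax":0,"ay":0,"az":7},{"grip":1,"x":0,"y":0,"z":-1,"ax":0,"ay":0,"az":7},{"grip":1,"x":0,"y":0,"z":-1,"ax":0,"ay":0,"az":7},{"grip":1,"x":-3.68,"y":1.7,"z":0,"ax":0,"ay":0,"az":0},{"grip":1,"x":-3.68,"y":1.7,"z":0,"ax":0,"ay":0,"az":0},{"grip":1,"x":-3.68,"y":1.7,"z":0,"ax":0,"ay":0,"az":0},{"grip":1,"x":-3.68,"y":1.7,"z":0,"ax":0,"ay":0,"az":0}]' && python3 -m handwheel '[{"grip":1,"x":-3.68,"y":1.7,"z":0,"ax":0,"ay":0,"az":0},{"grip":1,"x":-3.68,"y":1.7,"z":0,"ax":0,"ay":0,"az":0},{"grip":1,"x":-3.68,"y":1.7,"z":0,"ax":0,"ay":0,"az":0},{"grip":1,"x":-3.68,"y":1.7,"z":0,"ax":0,"ay":0,"az":0},{"grip":1,"x":-3.68,"y":1.7,"z":0,"ax":0,"ay":0,"az":0},{"grip":1,"x":-3.68,"y":1.7,"z":0,"ax":0,"ay":0,"az":0},{"grip":1,"x":-3.68,"y":1.7,"z":0,"ax":0,"ay":0,"az":0},{"grip":1,"x":-3.68,"y":1.7,"z":0,"ax":0,"ay":0,"az":0},{"grip":1,"x":-3.68,"y":1.7,"z":0,"ax":0,"ay":0,"az":0},{"grip":1,"x":-3.68,"y":1.7,"z":0,"ax":0,"ay":0,"az":0}]'
python3 -c "
from h import *
go(.611,-.1455,.15,95)"
```

```text
time_s: 1.77
position: [0.2495, 0.4855, 0.3335]
eef_rot: [180.0, -0.0, 95.0]
wrist_force: [1.3, 1.0, 1.4]
gripper_width: 0.0866
finger_force: 0.0
time_s: 2.6
position: [0.4508, 0.1332, 0.3339]
eef_rot: [180.0, -0.1, 95.0]
wrist_force: [0.9, 0.4, 0.6]
gripper_width: 0.087
finger_force: 0.0
t 2.6 pos [0.4508 0.1332 0.3339] rot [ 1.7996e+02 -6.0000e-02  9.4990e+01] w 0.087 F [0.9  0.42 0.59]
shift cm [-29.18  13.52  18.37] dist 37.03 az -0.01
```

```bash
python3 -m handwheel '[{"grip":1,"x":-2.92,"y":1.35,"z":1.84,"ax":0,"ay":0,"az":0},{"grip":1,"x":-2.92,"y":1.35,"z":1.84,"ax":0,"ay":0,"az":0},{"grip":1,"x":-2.92,"y":1.35,"z":1.84,"ax":0,"ay":0,"az":0},{"grip":1,"x":-2.92,"y":1.35,"z":1.84,"ax":0,"ay":0,"az":0},{"grip":1,"x":-2.92,"y":1.35,"z":1.84,"ax":0,"ay":0,"az":0},{"grip":1,"x":-2.92,"y":1.35,"z":1.84,"ax":0,"ay":0,"az":0},{"grip":1,"x":-2.92,"y":1.35,"z":1.84,"ax":0,"ay":0,"az":0},{"grip":1,"x":-2.92,"y":1.35,"z":1.84,"ax":0,"ay":0,"az":0},{"grip":1,"x":-2.92,"y":1.35,"z":1.84,"ax":0,"ay":0,"az":0},{"grip":1,"x":-2.92,"y":1.35,"z":1.84,"ax":0,"ay":0,"az":0},{"grip":1,"x":0,"y":0,"z":0,"ax":0,"ay":0,"az":0},{"grip":1,"x":0,"y":0,"z":0,"ax":0,"ay":0,"az":0}]'
cat >> h.py <<'E'
def rings(W,zlo=.023,zhi=.034):
    m=((W[...,2]>zlo)&(W[...,2]<zhi)&(abs(W[...,0]-.56)<.16)&(abs(W[...,1]+.2)<.15)).astype(np.uint8)
    from scipy.optimize import least_squares
    for c in cv2.findContours(m,cv2.RETR_EXTERNAL,cv2.CHAIN_APPROX_NONE)[0]:
        if len(c)<30: continue
        P=W[c[:,0,1],c[:,0,0],:2]
        r=least_squares(lambda p:np.hypot(*(P-p).T)-.0298,P.mean(0),loss='soft_l1',f_scale=.001)
        print('ring',cv2.boundingRect(c),np.round(r.x,4),'mad',np.round(np.median(abs(r.fun)),4))
E
python3 - <<'E'
from h import *
go(.611,-.1455,.026,95)
cal=optics.calibration('wrist');im,d=optics.grab_frame('wrist');cv2.imwrite('pics/w1.png',im)
rings(cloud('wrist',d,cal))
E
```

```text
time_s: 3.6
position: [0.6093, -0.1464, 0.1481]
eef_rot: [-179.8, 0.1, 94.8]
wrist_force: [0.7, -0.3, 0.8]
gripper_width: 0.087
finger_force: 0.0
t 3.6 pos [ 0.6093 -0.1464  0.1481] rot [-1.7982e+02  9.0000e-02  9.4770e+01] w 0.087 F [ 0.71 -0.27  0.84]
shift cm [ 0.09  0.22 12.21] dist 12.21 az -0.23
ring (305, 355, 49, 10) [ 0.6234 -0.2333] mad 0.002
ring (211, 354, 13, 10) [ 0.5025 -0.2499] mad 0.0015
ring (165, 306, 22, 15) [ 0.5074 -0.2497] mad 0.0006
ring (298, 302, 63, 20) [ 0.6205 -0.1928] mad 0.0052
ring (146, 199, 75, 72) [ 0.4985 -0.1563] mad 0.0005
ring (285, 195, 75, 73) [ 0.6093 -0.1443] mad 0.0005
```

View pics/w1.png

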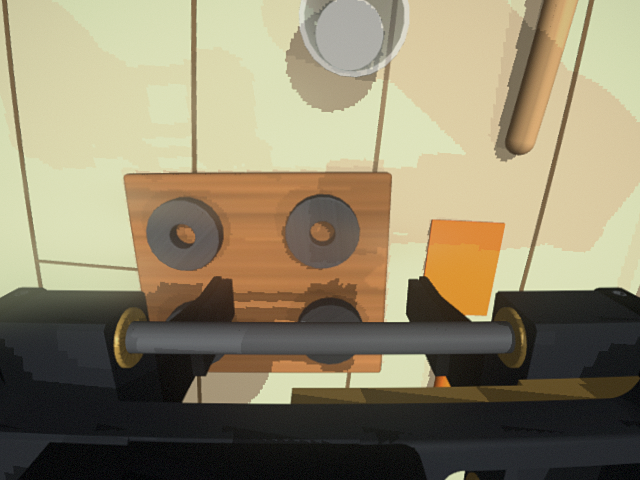

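The wrist view shows the ring at (322,231) between the open fingers, and the other rings are clear of them. I descend and grip.

```bash
python3 -m handwheel '[{"grip":1,"x":0.08,"y":0,"z":2.5,"ax":0,"ay":0,"az":0},{"grip":1,"x":0,"y":0,"z":2.5,"ax":0,"ay":0,"az":0},{"grip":1,"x":0,"y":0,"z":2.5,"ax":0,"ay":0,"az":0},{"grip":1,"x":0,"y":0,"z":2.5,"ax":0,"ay":0,"az":0},{"grip":1,"x":0,"y":0,"z":1.2,"ax":0,"ay":0,"az":0},{"grip":1,"x":0,"y":0,"z":0.8,"ax":0,"ay":0,"az":0},{"grip":1,"x":0,"y":0,"z":0.4,"ax":0,"ay":0,"az":0},{"grip":-1,"x":0,"y":0,"z":0,"ax":0,"ay":0,"az":0},{"grip":-1,"x":0,"y":0,"z":0,"ax":0,"ay":0,"az":0},{"grip":-1,"x":0,"y":0,"z":0,"ax":0,"ay":0,"az":0},{"grip":-1,"x":0,"y":0,"z":0,"ax":0,"ay":0,"az":0},{"grip":-1,"x":0,"y":0,"z":0,"ax":0,"ay":0,"az":0}]' 40
```

```text
time_s: 4.65
position: [0.6105, -0.1431, 0.0263]
eef_rot: [179.9, 0.0, 95.0]
wrist_force: [0.6, -0.1, -0.5]
gripper_width: 0.0612
finger_force: 0.0
```

```bash
python3 -m handwheel '[{"grip":-1,"x":0,"y":0,"z":0,"ax":0,"ay":0,"az":0},{"grip":-1,"x":0,"y":0,"z":0,"ax":0,"ay":0,"az":0},{"grip":-1,"x":0,"y":0,"z":-2,"ax":0,"ay":0,"az":0},{"grip":-1,"x":0,"y":0,"z":-3.5,"ax":0,"ay":0,"az":0},{"grip":-1,"x":0,"y":0,"z":-3.5,"ax":0,"ay":0,"az":0},{"grip":-1,"x":3.4,"y":-0.16,"z":-1.8,"ax":0,"ay":0,"az":0},{"grip":-1,"x":3.4,"y":-0.16,"z":-1.8,"ax":0,"ay":0,"az":0},{"grip":-1,"x":3.4,"y":-0.16,"z":-1.8,"ax":0,"ay":0,"az":0},{"grip":-1,"x":3.4,"y":-0.16,"z":-1.8,"ax":0,"ay":0,"az":0},{"grip":-1,"x":3.4,"y":-0.16,"z":-1.8,"ax":0,"ay":0,"az":0},{"grip":-1,"x":3.4,"y":-0.16,"z":-1.8,"ax":0,"ay":0,"az":0},{"grip":-1,"x":3.4,"y":-0.16,"z":-1.8,"ax":0,"ay":0,"az":0}]' 40 && python3 -m handwheel '[{"grip":-1,"x":3.5,"y":-0.16,"z":-0.5,"ax":0,"ay":0,"az":0},{"grip":-1,"x":3.5,"y":-0.16,"z":-0.5,"ax":0,"ay":0,"az":0},{"grip":-1,"x":3.5,"y":-0.16,"z":-0.5,"ax":0,"ay":0,"az":0},{"grip":-1,"x":3.5,"y":-0.16,"z":-0.5,"ax":0,"ay":0,"az":0},{"grip":-1,"x":3.5,"y":-0.16,"z":-0.5,"ax":0,"ay":0,"az":0},{"grip":-1,"x":0,"y":0,"z":0,"ax":0,"ay":0,"az":0},{"grip":-1,"x":0,"y":0,"z":0,"ax":0,"ay":0,"az":0}]'
python3 - <<'E'
from h import *
go(.555,.266,.235,95)
im,d=optics.grab_frame('scene');cv2.imwrite('pics/s1.png',im);np.save('s1.npy',d)
im2,d=optics.grab_frame('top');cv2.imwrite('pics/t1.png',im2);np.save('t1.npy',d)
cal=optics.calibration('wrist');im3,d=optics.grab_frame('wrist');cv2.imwrite('pics/w2.png',im3);np.save('w2.npy',d)
import pickle;pickle.dump(cal,open('w2.pkl','wb'))
a=cv2.resize(im[100:260,340:500],(400,400),interpolation=cv2.INTER_CUBIC)
cv2.imwrite('pics/m1.png',np.hstack([a,im3[::2,::2][:240].repeat(1,0) if 0 else cv2.resize(im3,(400,400))]))
E
```

```text
time_s: 5.65
position: [0.5772, 0.0945, 0.2421]
eef_rot: [-180.0, -0.0, 95.0]
wrist_force: [0.6, 0.2, -3.3]
gripper_width: 0.0589
finger_force: 40.0
time_s: 6.23
position: [0.5538, 0.2696, 0.2657]
eef_rot: [-179.9, 0.0, 95.3]
wrist_force: [0.5, -1.3, -2.7]
gripper_width: 0.0587
finger_force: 40.0
t 6.23 pos [0.5538 0.2696 0.2657] rot [-1.7994e+02  4.0000e-02  9.5270e+01] w 0.0587 F [ 0.54 -1.29 -2.72]
shift cm [-0.36  0.09  3.07] dist 3.1 az 0.27
```

View pics/m1.png

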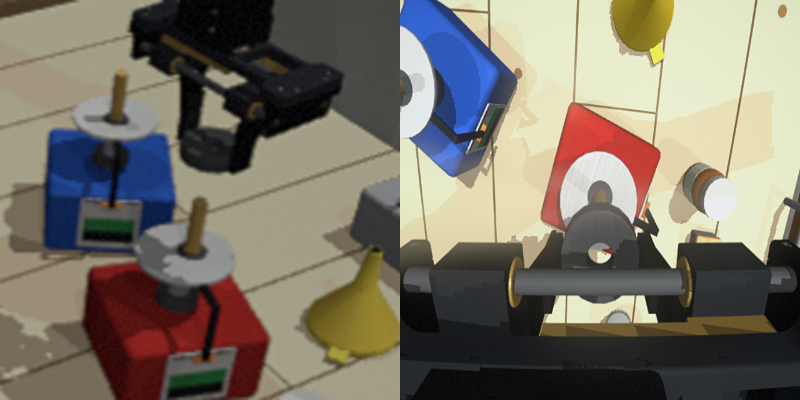

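The ring hangs level in the jaws and the red post is just below it. Next I measure the ring and post together in the same frames.

Run:
```python
from h import *
import pickle
from scipy.optimize import least_squares
g=pickle.load(open('w2.pkl','rb'))
for n,f in [('scene','s1.npy'),('top','t1.npy'),('wrist','w2.npy')]:
    W=cloud(n,np.load(f),g if n=='wrist' else None);x,y,z=np.moveaxis(W,2,0)
    near=(abs(x-.555)<.05)&(abs(y-.266)<.05)
    m=near&(z>.225)&(z<.28)
    print(n,'ring n',m.sum(),np.histogram(z[m],np.arange(.225,.285,.005))[0])
    m=near&(z>.25)&(z<.272)&(np.hypot(x-.555,y-.266)<.036)
    P=W[m]
    if len(P)>20: print('  top?',P.mean(0),P.min(0),P.max(0))
    p=near&(z>.16)&(z<.215);P=W[p];print('  post',len(P))
    if len(P)>10:
        q=P[P[:,2]>.198];print('  posttop',len(q),q[:,:2].mean(0) if len(q) else '',np.percentile(P[:,2],99)); 
        r=least_squares(lambda c:np.hypot(*(P[P[:,2]<.2][:,:2]-c).T)-.008,[.555,.266],loss='soft_l1',f_scale=.001);print('  cyl',r.x,P[:,:2].mean(0))
# ring outline in wrist
W=cloud('wrist',np.load('w2.npy'),g);x,y,z=np.moveaxis(W,2,0)
m=((abs(z-.268)<.006)&(abs(x-.555)<.04)&(abs(y-.27)<.045)).astype(np.uint8)
c=max(cv2.findContours(m,cv2.RETR_EXTERNAL,cv2.CHAIN_APPROX_NONE)[0],key=len)[:,0];P=W[c[:,1],c[:,0]]
hole=[h for h in cv2.findContours(m,cv2.RETR_CCOMP,cv2.CHAIN_APPROX_NONE)[0]]
print([ (len(h),W[h[:,0,1],h[:,0,0]].mean(0)) for h in hole if len(h)>15])
r=least_squares(lambda q:np.hypot(*(P[:,:2]-q).T)-.0298,P[:,:2].mean(0),loss='soft_l1',f_scale=.001);print(r.x,np.median(abs(r.fun)),m.sum(),np.median(z[m>0]))
```

```text
scene ring n 480 [  0   0   0   0   0  18  65  82 243  37  35]
  top? [0.5570435  0.25992549 0.26457852] [0.52062967 0.23738525 0.25122664] [0.59025717 0.29638186 0.27128184]
  post 119
  posttop 32 [0.55850516 0.26373884] 0.2058859943971498
  cyl [0.55597086 0.266313  ] [0.56000167 0.26254745]
top ring n 125 [ 0  0  0  0  1  5  7 30 59 19  4]
  top? [0.55807458 0.24557058 0.26559962] [0.53589176 0.23616637 0.25227225] [0.58744189 0.26292272 0.27198959]
  post 5
wrist ring n 9420 [   0    0    0    0    0  174  667  671 7200  332  376]
  top? [0.55365629 0.2738947  0.26625315] [0.51949355 0.23386295 0.25118512] [0.58845749 0.29391114 0.27199938]
  post 185
  posttop 0  0.18605893235338877
  cyl [0.5536263  0.26506109] [0.55323022 0.2719269 ]
[(136, array([0.55659699, 0.23831199, 0.2675657 ])), (503, array([0.5535036 , 0.27307096, 0.26663729]))]
[0.55423548 0.26440888] 0.003309071083277798 7842 0.2675729894355273
```

Run:
```python
from h import *
import pickle
from scipy.optimize import least_squares
g=pickle.load(open('w2.pkl','rb'))
for n,f in [('scene','s1.npy'),('wrist','w2.npy')]:
    W=cloud(n,np.load(f),g if n=='wrist' else None);x,y,z=np.moveaxis(W,2,0)
    m=((z>.2640)&(z<.2715)&(np.hypot(x-.555,y-.268)<.034)).astype(np.uint8)
    cs,h=cv2.findContours(m,cv2.RETR_CCOMP,cv2.CHAIN_APPROX_NONE)
    for c,hh in zip(cs,h[0]):
        if len(c)>12 and hh[3]>=0:
            P=W[c[:,0,1],c[:,0,0]]
            r=least_squares(lambda q:np.hypot(*(P[:,:2]-q).T)-.0102,P[:,:2].mean(0),loss='soft_l1',f_scale=.0005);print(n,'hole',len(c),r.x,np.median(abs(r.fun)))
    if n=='scene':
        P=W[m>0]; print(len(P),P.mean(0),P.min(0),P.max(0))
        # annulus fit with outer edge, world y min side
        o=max(cs,key=len)[:,0];Q=W[o[:,1],o[:,0],:2]
        r=least_squares(lambda q:np.hypot(*(Q-q).T)-.0298,Q.mean(0),loss='soft_l1',f_scale=.0005);print('outer',r.x,np.median(abs(r.fun)))
```

```text
scene hole 20 [0.55684477 0.26756522] 0.0009482681611286733
246 [0.55349549 0.263362   0.26731713] [0.52288704 0.23787767 0.26417915] [0.58760399 0.29638186 0.27128184]
outer [0.55545788 0.26711519] 0.002012041298163132
```

```bash
cat >> h.py <<'E'
def pan(save=None):
    im,d=optics.grab_frame('scene');W=cloud('scene',d);x,y,z=np.moveaxis(W,2,0)
    if save: cv2.imwrite('pics/'+save,im); np.save('last.npy',d)
    # visible pan surface: light pixels with height 0.09..0.15 in the pan's disc
    hsv=cv2.cvtColor(im,cv2.COLOR_BGR2HSV)
    m=(np.hypot(x-.556,y-.257)<.047)&(hsv[...,1]<60)&(hsv[...,2]>90)&(z>.093)&(z<.155)
    # orange tip of the pointer
    o=(hsv[...,0]<18)&(hsv[...,1]>150)&(hsv[...,2]>120); o[:175]=0;o[262:]=0;o[:,:395]=0;o[:,450:]=0
    print('pan z',np.round(np.percentile(z[m],[10,50,90]),4) if m.sum() else None,m.sum(),'tip px',np.argwhere(o).mean(0) if o.any() else None,'tip z',np.round(np.median(z[o]),4) if o.any() else None,o.sum())
E
python3 -m handwheel '[{"grip":-1,"x":-0.1,"y":0,"z":1,"ax":0,"ay":0,"az":0},{"grip":-1,"x":0,"y":0,"z":1.5,"ax":0,"ay":0,"az":0},{"grip":-1,"x":0,"y":0,"z":1.0,"ax":0,"ay":0,"az":0},{"grip":-1,"x":0,"y":0,"z":0.5,"ax":0,"ay":0,"az":0},{"grip":-1,"x":0,"y":0,"z":0.2,"ax":0,"ay":0,"az":0},{"grip":-1,"x":0,"y":0,"z":0.2,"ax":0,"ay":0,"az":0},{"grip":-1,"x":0,"y":0,"z":0.2,"ax":0,"ay":0,"az":0},{"grip":-1,"x":0,"y":0,"z":0.2,"ax":0,"ay":0,"az":0},{"grip":-1,"x":0,"y":0,"z":0.2,"ax":0,"ay":0,"az":0},{"grip":-1,"x":0,"y":0,"z":0.2,"ax":0,"ay":0,"az":0},{"grip":-1,"x":0,"y":0,"z":0.2,"ax":0,"ay":0,"az":0},{"grip":-1,"x":0,"y":0,"z":0.2,"ax":0,"ay":0,"az":0}]'
python3 - <<'E'
from h import *
pan('s2.png');go(.555,.266,.159,95)
im=cv2.imread('pics/s2.png')
a=cv2.resize(im[130:270,360:460],(430,600),interpolation=cv2.INTER_CUBIC);cv2.imwrite('pics/c2.png',a)
E
```

```text
time_s: 7.38
position: [0.5551, 0.2658, 0.2104]
eef_rot: [180.0, -0.0, 95.0]
wrist_force: [0.5, 0.4, -2.7]
gripper_width: 0.0584
finger_force: 40.0
pan z [0.1434 0.145  0.1468] 375 tip px [229.1053719  425.91322314] tip z nan 484
t 7.43 pos [0.5549 0.2657 0.21  ] rot [-1.7998e+02  2.0000e-02  9.5010e+01] w 0.0589 F [ 0.29 -0.18 -2.77]
shift cm [0.03 0.02 5.1 ] dist 5.1 az 0.01
```

View pics/c2.png

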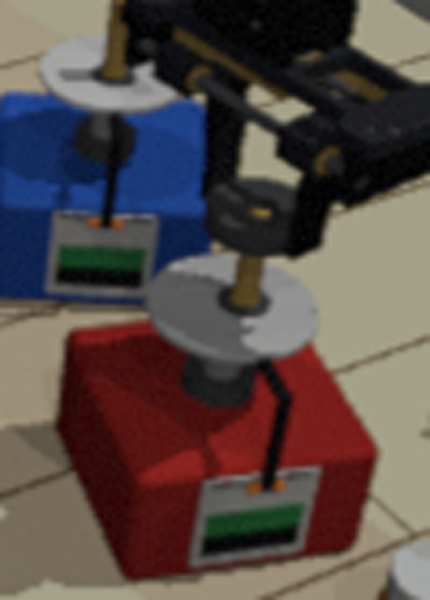

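The pan hasn't sunk (0.145) and brass shows inside the ring's hole, so it is threaded. I lower it onto the pan and a few mm further so the spring takes its weight, then open.

```bash
python3 -m handwheel '[{"grip":-1,"x":0,"y":0,"z":0.7,"ax":0,"ay":0,"az":0},{"grip":-1,"x":0,"y":0,"z":0.8,"ax":0,"ay":0,"az":0},{"grip":-1,"x":0,"y":0,"z":0.8,"ax":0,"ay":0,"az":0},{"grip":-1,"x":0,"y":0,"z":0.8,"ax":0,"ay":0,"az":0},{"grip":-1,"x":0,"y":0,"z":0.7,"ax":0,"ay":0,"az":0},{"grip":-1,"x":0,"y":0,"z":0.5,"ax":0,"ay":0,"az":0},{"grip":-1,"x":0,"y":0,"z":0.4,"ax":0,"ay":0,"az":0},{"grip":-1,"x":0,"y":0,"z":0.3,"ax":0,"ay":0,"az":0},{"grip":-1,"x":0,"y":0,"z":0.3,"ax":0,"ay":0,"az":0},{"grip":-1,"x":0,"y":0,"z":0.3,"ax":0,"ay":0,"az":0},{"grip":-1,"x":0,"y":0,"z":0.2,"ax":0,"ay":0,"az":0},{"grip":-1,"x":0,"y":0,"z":0,"ax":0,"ay":0,"az":0}]'
python3 - <<'E'
from h import *
pan('s3.png');go(.555,.266,.159,95)
E
```

```text
time_s: 8.43
position: [0.5552, 0.2658, 0.1524]
eef_rot: [180.0, 0.0, 95.0]
wrist_force: [-0.1, 0.4, -1.1]
gripper_width: 0.0584
finger_force: 40.0
pan z [0.1362 0.1381 0.1401] 185 tip px [227.63114754 431.74863388] tip z nan 366
t 8.48 pos [0.5552 0.2657 0.1526] rot [179.99  -0.    94.99] w 0.0587 F [ 0.1  -0.23 -0.34]
shift cm [ 0.03 -0.01 -0.64] dist 0.64 az -0.01
```

```bash
python3 -m handwheel '[{"grip":0.7,"x":0,"y":0,"z":0,"ax":0,"ay":0,"az":0},{"grip":0.7,"x":0,"y":0,"z":0,"ax":0,"ay":0,"az":0},{"grip":0.7,"x":0,"y":0,"z":0,"ax":0,"ay":0,"az":0},{"grip":0.7,"x":0,"y":0,"z":0,"ax":0,"ay":0,"az":0},{"grip":0.7,"x":0,"y":0,"z":0,"ax":0,"ay":0,"az":0},{"grip":0.7,"x":0,"y":0,"z":-1,"ax":0,"ay":0,"az":0},{"grip":1,"x":0,"y":0,"z":-2.5,"ax":0,"ay":0,"az":0},{"grip":1,"x":0,"y":0,"z":-3,"ax":0,"ay":0,"az":0},{"grip":1,"x":0,"y":0,"z":-3,"ax":0,"ay":0,"az":0}]'
python3 - <<'E'
from h import *
pan('s4.png');go(.5005,-.1568,.11,95)
im=cv2.imread('pics/s4.png')
cv2.imwrite('pics/c4.png',cv2.resize(im[130:270,360:460],(430,600),interpolation=cv2.INTER_CUBIC))
E
```

```text
time_s: 9.23
position: [0.5548, 0.2653, 0.2492]
eef_rot: [-180.0, 0.0, 95.0]
wrist_force: [0.0, 0.8, -0.5]
gripper_width: 0.0843
finger_force: 0.0
pan z [0.133  0.1346 0.1368] 312 tip px [230.44052863 423.31938326] tip z 0.085 454
t 9.28 pos [0.5573 0.266  0.2557] rot [179.63  -0.2   94.96] w 0.0853 F [ 1.84 -0.03  4.78]
shift cm [-41.68  -9.41  14.37] dist 45.08 az -0.04
```

View pics/c4.png

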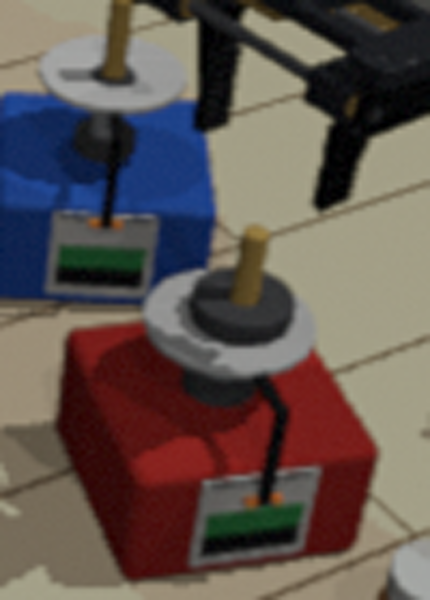

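Ring one sits flat on the pan, which has sunk about 10.5 mm; the tip is just in the white above the green. Now for the second ring, at (0.5005, -0.157).

```bash
python3 -m handwheel '[{"grip":1,"x":-3.47,"y":-0.77,"z":0,"ax":0,"ay":0,"az":0},{"grip":1,"x":-3.47,"y":-0.77,"z":0,"ax":0,"ay":0,"az":0},{"grip":1,"x":-3.47,"y":-0.77,"z":0,"ax":0,"ay":0,"az":0},{"grip":1,"x":-3.47,"y":-0.77,"z":1.4,"ax":0,"ay":0,"az":0},{"grip":1,"x":-3.47,"y":-0.77,"z":1.4,"ax":0,"ay":0,"az":0},{"grip":1,"x":-3.47,"y":-0.77,"z":1.4,"ax":0,"ay":0,"az":0},{"grip":1,"x":-3.47,"y":-0.77,"z":1.4,"ax":0,"ay":0,"az":0},{"grip":1,"x":-3.47,"y":-0.77,"z":1.4,"ax":0,"ay":0,"az":0},{"grip":1,"x":-3.47,"y":-0.77,"z":1.4,"ax":0,"ay":0,"az":0},{"grip":1,"x":-3.47,"y":-0.77,"z":1.4,"ax":0,"ay":0,"az":0},{"grip":1,"x":-3.47,"y":-0.77,"z":1.4,"ax":0,"ay":0,"az":0},{"grip":1,"x":-3.47,"y":-0.77,"z":1.4,"ax":0,"ay":0,"az":0}]' && python3 -m handwheel '[{"grip":1,"x":0,"y":0,"z":0,"ax":0,"ay":0,"az":0},{"grip":1,"x":0,"y":0,"z":0,"ax":0,"ay":0,"az":0},{"grip":1,"x":0,"y":0,"z":0,"ax":0,"ay":0,"az":0}]'
python3 - <<'E'
from h import *
go(.5005,-.1568,.026,95)
cal=optics.calibration('wrist');im,d=optics.grab_frame('wrist')
rings(cloud('wrist',d,cal))
E
```

```text
time_s: 10.28
position: [0.4992, -0.1587, 0.1217]
eef_rot: [179.9, -0.0, 95.0]
wrist_force: [1.1, -0.2, 0.9]
gripper_width: 0.0866
finger_force: 0.0
time_s: 10.53
position: [0.4995, -0.1572, 0.122]
eef_rot: [180.0, -0.0, 94.9]
wrist_force: [0.5, 0.7, -0.6]
gripper_width: 0.0876
finger_force: 0.0
t 10.53 pos [ 0.4995 -0.1572  0.122 ] rot [ 1.7998e+02 -1.0000e-02  9.4950e+01] w 0.0876 F [ 0.45  0.68 -0.64]
shift cm [0.03 0.1  9.6 ] dist 9.6 az -0.05
ring (284, 355, 73, 31) [ 0.5064 -0.2464] mad 0.0015
ring (309, 319, 23, 3) [ 0.5024 -0.1903] mad 0.0006
ring (467, 315, 20, 6) [ 0.6292 -0.1774] mad 0.0007
ring (278, 203, 82, 79) [ 0.4977 -0.1559] mad 0.0004
```

```bash
python3 -m handwheel '[{"grip":1,"x":0.08,"y":0.0,"z":2.5,"ax":0,"ay":0,"az":0},{"grip":1,"x":0,"y":0,"z":2.5,"ax":0,"ay":0,"az":0},{"grip":1,"x":0,"y":0,"z":2.3,"ax":0,"ay":0,"az":0},{"grip":1,"x":0,"y":0,"z":1.3,"ax":0,"ay":0,"az":0},{"grip":1,"x":0,"y":0,"z":0.7,"ax":0,"ay":0,"az":0},{"grip":1,"x":0,"y":0,"z":0.3,"ax":0,"ay":0,"az":0},{"grip":-1,"x":0,"y":0,"z":0,"ax":0,"ay":0,"az":0},{"grip":-1,"x":0,"y":0,"z":0,"ax":0,"ay":0,"az":0},{"grip":-1,"x":0,"y":0,"z":0,"ax":0,"ay":0,"az":0},{"grip":-1,"x":0,"y":0,"z":0,"ax":0,"ay":0,"az":0},{"grip":-1,"x":0,"y":0,"z":0,"ax":0,"ay":0,"az":0},{"grip":-1,"x":0,"y":0,"z":0,"ax":0,"ay":0,"az":0}]' 40 && python3 -m handwheel '[{"grip":-1,"x":0,"y":0,"z":0,"ax":0,"ay":0,"az":0},{"grip":-1,"x":0,"y":0,"z":0,"ax":0,"ay":0,"az":0}]' && python3 -c "
from h import *
go(.555,.266,.265,95)"
```

```text
time_s: 11.58
position: [0.4995, -0.1563, 0.0261]
eef_rot: [180.0, -0.0, 95.0]
wrist_force: [-1.1, 0.1, 6.1]
gripper_width: 0.0586
finger_force: 40.0
time_s: 11.75
position: [0.4995, -0.1563, 0.0261]
eef_rot: [180.0, -0.0, 95.0]
wrist_force: [-2.1, 0.4, 6.2]
gripper_width: 0.0591
finger_force: 40.0
t 11.75 pos [ 0.4995 -0.1563  0.0261] rot [ 1.7996e+02 -2.0000e-02  9.5000e+01] w 0.0591 F [-2.14  0.4   6.16]
shift cm [ 41.59   9.22 -23.87] dist 48.84 az -0.0
```

```bash
python3 -m handwheel '[{"grip":-1,"x":0,"y":0,"z":-2,"ax":0,"ay":0,"az":0},{"grip":-1,"x":0,"y":0,"z":-3.5,"ax":0,"ay":0,"az":0},{"grip":-1,"x":0,"y":0,"z":-3.5,"ax":0,"ay":0,"az":0},{"grip":-1,"x":3.4,"y":0.77,"z":-1.8,"ax":0,"ay":0,"az":0},{"grip":-1,"x":3.4,"y":0.77,"z":-1.8,"ax":0,"ay":0,"az":0},{"grip":-1,"x":3.4,"y":0.77,"z":-1.8,"ax":0,"ay":0,"az":0},{"grip":-1,"x":3.4,"y":0.77,"z":-1.8,"ax":0,"ay":0,"az":0},{"grip":-1,"x":3.4,"y":0.77,"z":-1.8,"ax":0,"ay":0,"az":0},{"grip":-1,"x":3.4,"y":0.77,"z":-1.8,"ax":0,"ay":0,"az":0},{"grip":-1,"x":3.4,"y":0.77,"z":-1.8,"ax":0,"ay":0,"az":0},{"grip":-1,"x":3.4,"y":0.77,"z":-1.8,"ax":0,"ay":0,"az":0}]' && python3 -m handwheel '[{"grip":-1,"x":3.6,"y":0.77,"z":-0.4,"ax":0,"ay":0,"az":0},{"grip":-1,"x":3.6,"y":0.77,"z":0,"ax":0,"ay":0,"az":0},{"grip":-1,"x":3.6,"y":0.77,"z":0,"ax":0,"ay":0,"az":0},{"grip":-1,"x":3.6,"y":0.77,"z":0,"ax":0,"ay":0,"az":0},{"grip":-1,"x":0,"y":0,"z":0,"ax":0,"ay":0,"az":0},{"grip":-1,"x":0,"y":0,"z":0,"ax":0,"ay":0,"az":0},{"grip":-1,"x":0,"y":0,"z":0,"ax":0,"ay":0,"az":0}]'
cat >> h.py <<'E'
def held(c):
    from scipy.optimize import least_squares
    s=env.get_state();zt=s['position'][2]
    im,d=optics.grab_frame('scene');W=cloud('scene',d);x,y,z=np.moveaxis(W,2,0)
    m=((abs(z-zt-.002)<.0035)&(np.hypot(x-c[0],y-c[1])<.034)).astype(np.uint8)
    cs,h=cv2.findContours(m,cv2.RETR_CCOMP,cv2.CHAIN_APPROX_NONE)
    for q,hh in zip(cs,h[0]):
        if len(q)>12:
            P=W[q[:,0,1],q[:,0,0]];R=.0102 if hh[3]>=0 else .0298
            r=least_squares(lambda p:np.hypot(*(P[:,:2]-p).T)-R,P[:,:2].mean(0),loss='soft_l1',f_scale=.0005)
            print('scene','hole' if hh[3]>=0 else 'outer',len(q),np.round(r.x,4),np.round(np.median(abs(r.fun)),4))
E
python3 - <<'E'
from h import *
go(.5552,.2657,.2165,95)
held((.556,.267))
E
```

```text
time_s: 12.67
position: [0.5363, 0.1217, 0.2603]
eef_rot: [-180.0, -0.0, 95.0]
wrist_force: [1.1, -0.7, -3.4]
gripper_width: 0.059
finger_force: 40.0
time_s: 13.25
position: [0.5548, 0.2655, 0.2629]
eef_rot: [-179.9, 0.1, 95.0]
wrist_force: [0.2, -0.6, -4.2]
gripper_width: 0.059
finger_force: 40.0
t 13.25 pos [0.5548 0.2655 0.2629] rot [-1.7995e+02  9.0000e-02  9.4990e+01] w 0.059 F [ 0.21 -0.65 -4.16]
shift cm [0.03 0.04 4.64] dist 4.64 az -0.01
scene outer 60 [0.5557 0.2636] 0.0023
scene hole 20 [0.5572 0.2654] 0.0014
```

```bash
python3 -m handwheel '[{"grip":-1,"x":0.1,"y":0,"z":1,"ax":0,"ay":0,"az":0},{"grip":-1,"x":0,"y":0,"z":1.7,"ax":0,"ay":0,"az":0},{"grip":-1,"x":0,"y":0,"z":1.3,"ax":0,"ay":0,"az":0},{"grip":-1,"x":0,"y":0,"z":0.8,"ax":0,"ay":0,"az":0},{"grip":-1,"x":0,"y":0,"z":0.2,"ax":0,"ay":0,"az":0},{"grip":-1,"x":0,"y":0,"z":0.2,"ax":0,"ay":0,"az":0},{"grip":-1,"x":0,"y":0,"z":0.2,"ax":0,"ay":0,"az":0},{"grip":-1,"x":0,"y":0,"z":0.2,"ax":0,"ay":0,"az":0},{"grip":-1,"x":0,"y":0,"z":0.2,"ax":0,"ay":0,"az":0},{"grip":-1,"x":0,"y":0,"z":0.2,"ax":0,"ay":0,"az":0},{"grip":-1,"x":0,"y":0,"z":0.2,"ax":0,"ay":0,"az":0},{"grip":-1,"x":0,"y":0,"z":0.2,"ax":0,"ay":0,"az":0}]'
python3 - <<'E'
from h import *
pan('s5.png');go(.555,.266,.159,95)
im=cv2.imread('pics/s5.png')
cv2.imwrite('pics/c5.png',cv2.resize(im[130:270,360:460],(430,600),interpolation=cv2.INTER_CUBIC))
E
```

```text
time_s: 14.3
position: [0.555, 0.2672, 0.1995]
eef_rot: [180.0, -0.0, 95.0]
wrist_force: [-0.4, -0.9, -3.2]
gripper_width: 0.0591
finger_force: 40.0
pan z [0.1325 0.1348 0.1365] 248 tip px [229.52860412 427.00228833] tip z nan 437
t 14.35 pos [0.5548 0.2671 0.199 ] rot [-1.7998e+02  1.0000e-02  9.5000e+01] w 0.059 F [-0.25 -0.46 -3.24]
shift cm [-0.11  0.02  4.  ] dist 4.0 az 0.0
```

View pics/c5.png

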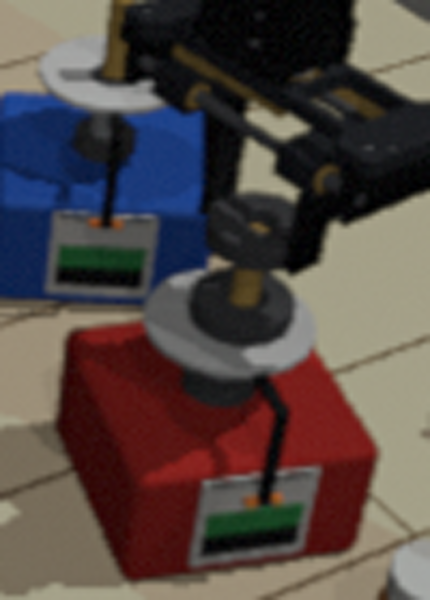

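The pan hasn't moved (0.1348) and brass shows in the hole, so ring two is threaded, with a slight tilt. I lower it softly and release.

```bash
python3 -m handwheel '[{"grip":-1,"x":-0.05,"y":0,"z":0.7,"ax":0,"ay":0,"az":0},{"grip":-1,"x":0,"y":0,"z":0.7,"ax":0,"ay":0,"az":0},{"grip":-1,"x":0,"y":0,"z":0.7,"ax":0,"ay":0,"az":0},{"grip":-1,"x":0,"y":0,"z":0.5,"ax":0,"ay":0,"az":0},{"grip":-1,"x":0,"y":0,"z":0.3,"ax":0,"ay":0,"az":0},{"grip":-1,"x":0,"y":0,"z":0.3,"ax":0,"ay":0,"az":0},{"grip":-1,"x":0,"y":0,"z":0.3,"ax":0,"ay":0,"az":0},{"grip":-1,"x":0,"y":0,"z":0.3,"ax":0,"ay":0,"az":0},{"grip":-1,"x":0,"y":0,"z":0.3,"ax":0,"ay":0,"az":0},{"grip":-1,"x":0,"y":0,"z":0.2,"ax":0,"ay":0,"az":0},{"grip":-1,"x":0,"y":0,"z":0,"ax":0,"ay":0,"az":0},{"grip":-1,"x":0,"y":0,"z":0,"ax":0,"ay":0,"az":0}]'
python3 - <<'E'
from h import *
pan('s6.png');go(.555,.266,.159,95)
E
```

```text
time_s: 15.35
position: [0.555, 0.2666, 0.1567]
eef_rot: [180.0, -0.0, 95.0]
wrist_force: [-0.2, -0.2, -2.2]
gripper_width: 0.0589
finger_force: 40.0
pan z [0.1248 0.1266 0.1285] 230 tip px [228.55131965 431.59530792] tip z 0.085 341
t 15.4 pos [0.555  0.2667 0.1567] rot [179.99  -0.    95.  ] w 0.059 F [-0.18 -1.08 -0.92]
shift cm [-0.06 -0.01 -0.23] dist 0.24 az -0.0
```

```bash
python3 -m handwheel '[{"grip":0.7,"x":0,"y":0,"z":0,"ax":0,"ay":0,"az":0},{"grip":0.7,"x":0,"y":0,"z":0,"ax":0,"ay":0,"az":0},{"grip":0.7,"x":0,"y":0,"z":0,"ax":0,"ay":0,"az":0},{"grip":0.7,"x":0,"y":0,"z":0,"ax":0,"ay":0,"az":0},{"grip":0.7,"x":0,"y":0,"z":0,"ax":0,"ay":0,"az":0},{"grip":0.7,"x":0,"y":0,"z":-1,"ax":0,"ay":0,"az":0},{"grip":1,"x":0,"y":0,"z":-2.5,"ax":0,"ay":0,"az":0},{"grip":1,"x":0,"y":0,"z":-3,"ax":0,"ay":0,"az":0},{"grip":1,"x":0,"y":0,"z":-3,"ax":0,"ay":0,"az":0},{"grip":1,"x":0,"y":0,"z":0,"ax":0,"ay":0,"az":0},{"grip":1,"x":0,"y":0,"z":0,"ax":0,"ay":0,"az":0},{"grip":1,"x":0,"y":0,"z":0,"ax":0,"ay":0,"az":0}]'
python3 - <<'E'
from h import *
pan('s7.png');pan();pan();go(.5005,-.1568,.11,95)
im=cv2.imread('pics/s7.png')
cv2.imwrite('pics/c7.png',np.hstack([cv2.resize(im[165:270,365:455],(400,467),interpolation=cv2.INTER_CUBIC),cv2.resize(im[225:265,400:445],(400,467),interpolation=cv2.INTER_CUBIC)]))
E
```

```text
time_s: 16.4
position: [0.5548, 0.2667, 0.2516]
eef_rot: [-180.0, -0.0, 95.0]
wrist_force: [0.2, -0.1, -0.8]
gripper_width: 0.0867
finger_force: 0.0
pan z [0.1194 0.1212 0.1232] 312 tip px [231.77667494 422.0471464 ] tip z 0.0849 403
pan z [0.1188 0.1209 0.1231] 309 tip px [231.63834951 422.12864078] tip z nan 412
pan z [0.1193 0.1212 0.1233] 311 tip px [231.77114428 421.83084577] tip z 0.0849 402
t 16.55 pos [0.5544 0.2665 0.2506] rot [-1.7992e+02  5.0000e-02  9.5000e+01] w 0.0868 F [-0.15  0.3  -0.5 ]
shift cm [-41.69  -9.04  14.11] dist 44.93 az -0.0
```

View pics/c7.png

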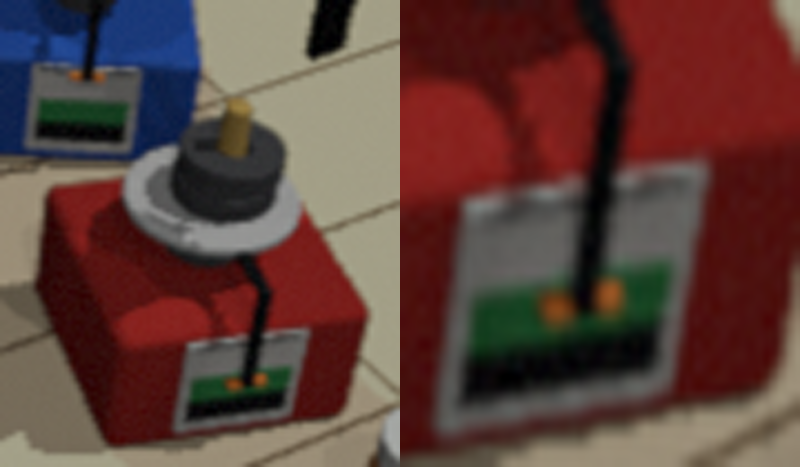

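The pointer's orange tip, at about (580,303) in the enlarged half, stands in the green. Both rings lie flat on the post and the pan has sunk about 24 mm. I cross-check with the top camera before handing in.

Run:
```python
from h import *
im,d=optics.grab_frame('top');W=cloud('top',d);W0=cloud('top',np.load('top_d.npy'))
hsv=cv2.cvtColor(im,cv2.COLOR_BGR2HSV)
def pz(W):
    x,y,z=np.moveaxis(W,2,0);r=np.hypot(x-.555,y-.2575);m=(r<.046)&(np.hypot(x-.555,y-.266)>.034)&(z>.1)&(z<.15);return np.nanmedian(z[m]),m.sum()
a,b=pz(W0),pz(W);print(a,b,'sunk',a[0]-b[0]); rings(W)
```

```text
(np.float64(0.14436734255823486), np.int64(448)) (np.float64(0.11999257458759131), np.int64(351)) sunk 0.024374767970643543
ring (403, 245, 22, 22) [ 0.508  -0.2493] mad 0.0009
ring (397, 203, 22, 22) [ 0.6255 -0.2362] mad 0.0013
```

```bash
python3 -c "
from plant import env
print(env.finish_job())"
```

```text
the job is handed in; nothing more can be done
None
```

The job is handed in: two rings are threaded flat on the red scale's post, with the pointer in the green at about 24 mm of sinking (two cameras agree), and the two spare rings are still on the board.

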